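# Hang-test the loop-cap bottles on the sprung hooks

### The job

Squeeze the two side tabs of the guard on the test stand together, lift the guard off and lay it flat, legs down, in the middle of the rubber mat. Then hang every loop-cap bottle by its loop on a hook of its own and, before letting go of it, tug it gently down until that hook's drag pointer has been drawn past its first mark (12 mm) but not past its second (24 mm), then let it rise and leave it hanging. Pull no hook without a bottle on it, and leave the white tub and the plain amber bottle alone.

Things in the scene. Friction and masses are not known exactly. Their poses are not given: they have to be found in the camera images.
- stand: Grey test stand, fixed. Origin: on the bench, middle of the housing's front face (hook side); x points from the hooks back into the housing, y left along it, z up. Housing x 0 to 50, y +-175, 120 mm high. On top a socket for the guard's legs (y +-34, x 8 to 42, up to z 190) and two rests at y +-90 (30 x 16, to z 195). Four hooks at y -135, -45, +45, +135 mm, pointers on the back face.
- guard: Grey plastic guard, 0.3 kg, clipped over the hooks (at stand x 25, y 0, z 195 mm). Origin: plate underside, midway between its two black tabs, near its centre of mass; axes as the stand's at the start. Plate 5 thick, x -110 to 37, y +-155; front and back skirts reach 45 mm below the origin and carry it when laid down. Squeeze the tabs from above, lift straight up 60 mm, still squeezed.
- tab_left (a joint): Tab of the guard at +y, joint value its inward travel, m: 0 out, 0.008 stop; free of the socket's lip from 0.005; spring 2 N out, 6 N at the stop. Upright plate, outer face 30 mm from the guard's origin, 24 mm wide (x), 6 thick, z +5 to +41 in the guard: 60 mm over both tabs, 50 or less when free. Its leg goes 40 mm below the guard's origin.
- tab_right (a joint): The same for the tab at -y.
- mat: Black rubber mat, fixed flat on the bench, 240 (its x) x 340 (its y) x 3 mm, where the guard is laid. Origin: centre of its underside.
- hook0_seat (a point): Seat of hook 0, at stand y -135: top of its level arm, 50 mm in front of the housing, 175 mm above the bench when up; moves with the hook; axes as the stand's. Flat steel 16 wide, 8 thick; the arm points to stand -x and ends in an upturned tip, its top 14 mm above the seat, its foremost point 24 mm in front of it. Bottles hang best 0 to 12 mm in front of the seat. Nothing is above once the guard is off.
- hook0 (a joint): How far hook 0 is pulled down on its spring, m: 0 up, stop at 0.035; spring 1.6 N at rest and 0.4 N per mm, so about 7 N at 15 mm; it springs back up.
- pointer0 (a joint): Drag pointer of hook 0, on the housing's back face under it, m: 0 at the top; the hook pushes it down as it goes and it stays at the furthest pull (light friction). Two black marks on the face: first at 0.012, second at 0.024.
- hook1_seat (a point): The same for hook 1, at stand y -45 mm.
- hook1 (a joint): The same for hook 1.
- pointer1 (a joint): The same for hook 1.
- hook2_seat (a point): The same for hook 2, at stand y 45 mm.
- hook2 (a joint): The same for hook 2.
- pointer2 (a joint): The same for hook 2.
- hook3_seat (a point): The same for hook 3, at stand y 135 mm.
- hook3 (a joint): The same for hook 3.
- pointer3 (a joint): The same for hook 3.
- bottle0: Thick-bottomed amber bottle, 0.14 kg, one of 3 or 4 alike, upright on the bench. Origin: centre of its foot, z up. Body 60 mm across to z 76, neck 26 to z 98, then a flat white loop 46 wide (y), 8 thick (x), z 92 to 140, opening 30 wide, z 98 to 130. Take the loop from above by its side edges, 46 mm apart. Hung, the opening's top (z 130) rests on the hook's seat, foot 45 mm over the bench; either way round.
- bottle1: Another such bottle, or absent (None).
- bottle2: Another such bottle, or absent (None).
- bottle3: Another such bottle, or absent (None).
- tub: Bystander: white tub with lid, 72 mm across, 60 high, right of the stand. Origin under its centre.
- amber_bottle: Bystander: plain amber bottle without a loop, 60 mm across, 150 high, left of the stand. Origin under its centre.
Mind the look-alikes: they are no part of the job. What is shaped like the bottle3 but green is not meant.

How it is judged (in metres and radians):
On the way, in this order (a step that is already met when the one before it is completed fails the run):
1. both tabs squeezed in while the guard is still in its seat (value of joint each of tab_left, tab_right above 0.005 m and z of guard in the frame of stand below 0.205 m and horizontal distance between guard and stand below 0.04 m), for 0.05 s.
2. the guard lies flat in the middle of the mat, let go (horizontal distance between guard and mat below 0.07 m and angle between guard's own z axis and vertical below 0.1 rad and height (world z) of guard below 0.056 m and linear speed of guard below 0.03 m/s and contact force between the fingers and guard below 0.1 N), for 0.2 s.
3. a first bottle, still held in the fingers, hangs on a hook and has drawn its pointer past the first mark (((value of joint pointer0 above 0.0115 m and ((z of bottle0 in the frame of hook0_seat between -0.138 and -0.105 m and horizontal distance between bottle0 and hook0_seat below 0.05 m and contact force between the fingers and bottle0 above 0.5 N) or (z of bottle1 in the frame of hook0_seat between -0.138 and -0.105 m and horizontal distance between bottle1 and hook0_seat below 0.05 m and contact force between the fingers and bottle1 above 0.5 N) or (z of bottle2 in the frame of hook0_seat between -0.138 and -0.105 m and horizontal distance between bottle2 and hook0_seat below 0.05 m and contact force between the fingers and bottle2 above 0.5 N) or (z of bottle3 in the frame of hook0_seat between -0.138 and -0.105 m and horizontal distance between bottle3 and hook0_seat below 0.05 m and contact force between the fingers and bottle3 above 0.5 N))) or (value of joint pointer1 above 0.0115 m and ((z of bottle0 in the frame of hook1_seat between -0.138 and -0.105 m and horizontal distance between bottle0 and hook1_seat below 0.05 m and contact force between the fingers and bottle0 above 0.5 N) or (z of bottle1 in the frame of hook1_seat between -0.138 and -0.105 m and horizontal distance between bottle1 and hook1_seat below 0.05 m and contact force between the fingers and bottle1 above 0.5 N) or (z of bottle2 in the frame of hook1_seat between -0.138 and -0.105 m and horizontal distance between bottle2 and hook1_seat below 0.05 m and contact force between the fingers and bottle2 above 0.5 N) or (z of bottle3 in the frame of hook1_seat between -0.138 and -0.105 m and horizontal distance between bottle3 and hook1_seat below 0.05 m and contact force between the fingers and bottle3 above 0.5 N))) or (value of joint pointer2 above 0.0115 m and ((z of bottle0 in the frame of hook2_seat between -0.138 and -0.105 m and horizontal distance between bottle0 and hook2_seat below 0.05 m and contact force between the fingers and bottle0 above 0.5 N) or (z of bottle1 in the frame of hook2_seat between -0.138 and -0.105 m and horizontal distance between bottle1 and hook2_seat below 0.05 m and contact force between the fingers and bottle1 above 0.5 N) or (z of bottle2 in the frame of hook2_seat between -0.138 and -0.105 m and horizontal distance between bottle2 and hook2_seat below 0.05 m and contact force between the fingers and bottle2 above 0.5 N) or (z of bottle3 in the frame of hook2_seat between -0.138 and -0.105 m and horizontal distance between bottle3 and hook2_seat below 0.05 m and contact force between the fingers and bottle3 above 0.5 N))) or (value of joint pointer3 above 0.0115 m and ((z of bottle0 in the frame of hook3_seat between -0.138 and -0.105 m and horizontal distance between bottle0 and hook3_seat below 0.05 m and contact force between the fingers and bottle0 above 0.5 N) or (z of bottle1 in the frame of hook3_seat between -0.138 and -0.105 m and horizontal distance between bottle1 and hook3_seat below 0.05 m and contact force between the fingers and bottle1 above 0.5 N) or (z of bottle2 in the frame of hook3_seat between -0.138 and -0.105 m and horizontal distance between bottle2 and hook3_seat below 0.05 m and contact force between the fingers and bottle2 above 0.5 N) or (z of bottle3 in the frame of hook3_seat between -0.138 and -0.105 m and horizontal distance between bottle3 and hook3_seat below 0.05 m and contact force between the fingers and bottle3 above 0.5 N))))), for 0.05 s.
At the end, for the whole second after the job is handed in: The guard lies flat on the mat, its origin within 70 mm of the centre; every bottle hangs at rest (under 100 mm/s) by its loop on a hook (foot within 50 mm of the seat across, 105 to 138 mm below it), and that hook's pointer stands between 11.5 and 25.5 mm (horizontal distance between guard and mat below 0.07 m and angle between guard's own z axis and vertical below 0.1 rad and height (world z) of guard below 0.056 m and linear speed of guard below 0.03 m/s and ((z of bottle0 in the frame of hook0_seat between -0.138 and -0.105 m and horizontal distance between bottle0 and hook0_seat below 0.05 m and value of joint pointer0 between 0.0115 and 0.0255 m) or (z of bottle0 in the frame of hook1_seat between -0.138 and -0.105 m and horizontal distance between bottle0 and hook1_seat below 0.05 m and value of joint pointer1 between 0.0115 and 0.0255 m) or (z of bottle0 in the frame of hook2_seat between -0.138 and -0.105 m and horizontal distance between bottle0 and hook2_seat below 0.05 m and value of joint pointer2 between 0.0115 and 0.0255 m) or (z of bottle0 in the frame of hook3_seat between -0.138 and -0.105 m and horizontal distance between bottle0 and hook3_seat below 0.05 m and value of joint pointer3 between 0.0115 and 0.0255 m)) and ((z of bottle1 in the frame of hook0_seat between -0.138 and -0.105 m and horizontal distance between bottle1 and hook0_seat below 0.05 m and value of joint pointer0 between 0.0115 and 0.0255 m) or (z of bottle1 in the frame of hook1_seat between -0.138 and -0.105 m and horizontal distance between bottle1 and hook1_seat below 0.05 m and value of joint pointer1 between 0.0115 and 0.0255 m) or (z of bottle1 in the frame of hook2_seat between -0.138 and -0.105 m and horizontal distance between bottle1 and hook2_seat below 0.05 m and value of joint pointer2 between 0.0115 and 0.0255 m) or (z of bottle1 in the frame of hook3_seat between -0.138 and -0.105 m and horizontal distance between bottle1 and hook3_seat below 0.05 m and value of joint pointer3 between 0.0115 and 0.0255 m)) and ((z of bottle2 in the frame of hook0_seat between -0.138 and -0.105 m and horizontal distance between bottle2 and hook0_seat below 0.05 m and value of joint pointer0 between 0.0115 and 0.0255 m) or (z of bottle2 in the frame of hook1_seat between -0.138 and -0.105 m and horizontal distance between bottle2 and hook1_seat below 0.05 m and value of joint pointer1 between 0.0115 and 0.0255 m) or (z of bottle2 in the frame of hook2_seat between -0.138 and -0.105 m and horizontal distance between bottle2 and hook2_seat below 0.05 m and value of joint pointer2 between 0.0115 and 0.0255 m) or (z of bottle2 in the frame of hook3_seat between -0.138 and -0.105 m and horizontal distance between bottle2 and hook3_seat below 0.05 m and value of joint pointer3 between 0.0115 and 0.0255 m)) and ((z of bottle3 in the frame of hook0_seat between -0.138 and -0.105 m and horizontal distance between bottle3 and hook0_seat below 0.05 m and value of joint pointer0 between 0.0115 and 0.0255 m) or (z of bottle3 in the frame of hook1_seat between -0.138 and -0.105 m and horizontal distance between bottle3 and hook1_seat below 0.05 m and value of joint pointer1 between 0.0115 and 0.0255 m) or (z of bottle3 in the frame of hook2_seat between -0.138 and -0.105 m and horizontal distance between bottle3 and hook2_seat below 0.05 m and value of joint pointer2 between 0.0115 and 0.0255 m) or (z of bottle3 in the frame of hook3_seat between -0.138 and -0.105 m and horizontal distance between bottle3 and hook3_seat below 0.05 m and value of joint pointer3 between 0.0115 and 0.0255 m)) and linear speed of each of bottle0, bottle1, bottle2, bottle3 below 0.1 m/s); the robot touches nothing.
It fails at once if a bottle is let go on a hook before that hook's pointer has been drawn to its first mark ((value of joint pointer0 below 0.0105 m and ((z of bottle0 in the frame of hook0_seat between -0.138 and -0.105 m and horizontal distance between bottle0 and hook0_seat below 0.02 m and contact force between the fingers and bottle0 below 0.03 N) or (z of bottle1 in the frame of hook0_seat between -0.138 and -0.105 m and horizontal distance between bottle1 and hook0_seat below 0.02 m and contact force between the fingers and bottle1 below 0.03 N) or (z of bottle2 in the frame of hook0_seat between -0.138 and -0.105 m and horizontal distance between bottle2 and hook0_seat below 0.02 m and contact force between the fingers and bottle2 below 0.03 N) or (z of bottle3 in the frame of hook0_seat between -0.138 and -0.105 m and horizontal distance between bottle3 and hook0_seat below 0.02 m and contact force between the fingers and bottle3 below 0.03 N))) or (value of joint pointer1 below 0.0105 m and ((z of bottle0 in the frame of hook1_seat between -0.138 and -0.105 m and horizontal distance between bottle0 and hook1_seat below 0.02 m and contact force between the fingers and bottle0 below 0.03 N) or (z of bottle1 in the frame of hook1_seat between -0.138 and -0.105 m and horizontal distance between bottle1 and hook1_seat below 0.02 m and contact force between the fingers and bottle1 below 0.03 N) or (z of bottle2 in the frame of hook1_seat between -0.138 and -0.105 m and horizontal distance between bottle2 and hook1_seat below 0.02 m and contact force between the fingers and bottle2 below 0.03 N) or (z of bottle3 in the frame of hook1_seat between -0.138 and -0.105 m and horizontal distance between bottle3 and hook1_seat below 0.02 m and contact force between the fingers and bottle3 below 0.03 N))) or (value of joint pointer2 below 0.0105 m and ((z of bottle0 in the frame of hook2_seat between -0.138 and -0.105 m and horizontal distance between bottle0 and hook2_seat below 0.02 m and contact force between the fingers and bottle0 below 0.03 N) or (z of bottle1 in the frame of hook2_seat between -0.138 and -0.105 m and horizontal distance between bottle1 and hook2_seat below 0.02 m and contact force between the fingers and bottle1 below 0.03 N) or (z of bottle2 in the frame of hook2_seat between -0.138 and -0.105 m and horizontal distance between bottle2 and hook2_seat below 0.02 m and contact force between the fingers and bottle2 below 0.03 N) or (z of bottle3 in the frame of hook2_seat between -0.138 and -0.105 m and horizontal distance between bottle3 and hook2_seat below 0.02 m and contact force between the fingers and bottle3 below 0.03 N))) or (value of joint pointer3 below 0.0105 m and ((z of bottle0 in the frame of hook3_seat between -0.138 and -0.105 m and horizontal distance between bottle0 and hook3_seat below 0.02 m and contact force between the fingers and bottle0 below 0.03 N) or (z of bottle1 in the frame of hook3_seat between -0.138 and -0.105 m and horizontal distance between bottle1 and hook3_seat below 0.02 m and contact force between the fingers and bottle1 below 0.03 N) or (z of bottle2 in the frame of hook3_seat between -0.138 and -0.105 m and horizontal distance between bottle2 and hook3_seat below 0.02 m and contact force between the fingers and bottle2 below 0.03 N) or (z of bottle3 in the frame of hook3_seat between -0.138 and -0.105 m and horizontal distance between bottle3 and hook3_seat below 0.02 m and contact force between the fingers and bottle3 below 0.03 N)))).
It fails at once if a hook is pulled down with no bottle on it ((value of joint hook0 above 0.009 m and horizontal distance between each of bottle0, bottle1, bottle2, bottle3 and hook0_seat above 0.05 m) or (value of joint hook1 above 0.009 m and horizontal distance between each of bottle0, bottle1, bottle2, bottle3 and hook1_seat above 0.05 m) or (value of joint hook2 above 0.009 m and horizontal distance between each of bottle0, bottle1, bottle2, bottle3 and hook2_seat above 0.05 m) or (value of joint hook3 above 0.009 m and horizontal distance between each of bottle0, bottle1, bottle2, bottle3 and hook3_seat above 0.05 m)).
It fails at once if a hook is pulled past its second mark (value of joint any of hook0, hook1, hook2, hook3 above 0.027 m).
It fails at once if a bystander is moved by more than 40 mm or tipped over (distance of any of tub, amber_bottle from where it was at the start of the episode above 0.04 m or angle between any of tub, amber_bottle's own z axis and vertical above 0.4 rad).
Of bottle0, bottle1, bottle2, bottle3 only 3 to 4 are there at a start; the rules pass over those that are not, and their reading is None.
At some moment in a run one of bottle0, bottle1, bottle2, bottle3 may be knocked a few centimetres aside while the robot is not near it.
It also fails if it takes over 210 s, if anything falls off the work surface, if the arm or the gripper's body presses on something with over 40 N, if the wrist force passes 120 N, or if a joint passes its speed limit or range.

### The arm

A 6-joint arm with a two-finger parallel gripper is mounted at the origin on the work surface. World frame = base frame: x ahead of the robot, y to its left, z up, the work surface at z = 0. Lengths are in mm, angles in rad, forces in N, time in s.
With the tool pointing down it reaches from about 325 to 900 mm from the base axis. Payload 6.1 kg.
Tool frame: the origin (TCP) lies at the very end of the fingers, on their centre line; the grasp point (between the pads) lies 19 mm behind it (tcp_to_grasp is the distance from the TCP to the grasp point, in mm); z points along the fingers, y is the direction in which the jaws open and shut (so a half turn about z gives the same grasp; the last joint's range is limited). The gripper opens to 87 mm and grips with 3 to 60 N. Pads are 19 mm wide; open, the fingers measure 117 mm over their backs; the gripper's body (75 mm by 190 mm) begins 51 mm behind the grasp point.
Start: joints at [-0.126, 0.22, 1.526, -0, 1.395, -0.126], TCP at [624.993, -0.003, 222.538] pointing down, gripper open.
Joint ranges: [-2.98, 2.98], [-0.91, 2.08], [0.09, 2.57], [-1.24, 4.39], [0.2, 2.65], [-2.68, 2.68]. Speed limits (rad/s): [2.57, 2.57, 3.01, 3.14, 3.14, 3.14].

### API

Orientations are given as a unit quaternion [x, y, z, w].
In Python, from rig import move_ptp, line_to, movej, gripper_open, gripper_close, wait, ik, get_obs, snapshot, camera_info, MotionError, sign_off, recognise, outline_of, landmark_of, tcp_to_grasp gives the robot as it stands. Calls block until the motion is done:
- move_ptp(position, orientation): joint-space move of the TCP to a pose.
- line_to(position, rot=None, velocity=150, stop_force=None): straight line of the TCP; rot=None keeps the orientation; velocity is the mean speed in mm/s. With stop_force (N) it stops when the force on the tool has changed by that much, and returns True; else False.
- movej(angles): joint-space move.
- gripper_open() and gripper_close(grasp_force=None): open the fingers fully, or close them until they stop; grasp_force is the grip in N (None keeps the last).
- wait(seconds).
- ik(position, orientation): joint angles nearest the present ones, or None.
- get_obs(): the state.
- snapshot(name): name is "scene" or "side" or "wrist"; returns (picture, depth): 384x512x3 uint8, red, green, blue; 384x512 float32, mm along the optical axis (not along the pixel's ray), 0 where there is no reading.
- camera_info(name): a dict with "K" (3x3 intrinsics, pixels), "D" ([k1, k2, p1, p2, k3] as OpenCV has them; the pictures are not rectified), "R" (3x3) and "t" (3): a world point X has camera coordinates R X + t. Camera axes: x right, y down, z forward; pixel columns grow to the right and rows downward; lengths in mm; the calibration is good to about 2 mm. A picture is of the moment at which its call begins: read the wrist's pose just before it. camera_info takes no time and is no camera call; for the wrist camera it gives the pose at the moment of the call.
A pose or a line that the arm cannot do raises MotionError and nothing moves.
- sign_off(): hands the job in, once; it reports no verdict.
Trained networks look in the newest picture that a camera, given by its name, has taken for a name from the list of things; names that differ only in an ending like _2 or _b are one class to them, and where a whole thing is asked for, a point or a joint stands for the part that bears it (a point fixed in the world has none). Each returns a list of dicts, best first, with "confidence" (0 to 1); they miss things now and then, are a little off and sometimes report something else, mostly with a low value. They report only what shows in the picture. A call takes as long as a camera call. They do not tell look-alikes from the thing itself.
- recognise(query, camera): "centre" ([x, y, z] in mm, in world coordinates, good to about 4 mm: the middle of the surface that is visible of it).
- outline_of(query, camera): "mask" (384x512 bool, what is visible of it).
- landmark_of(query, camera): "centre" ([x, y, z] in mm, in world coordinates, good to about 4 mm: a listed point, or the origin of a listed thing).
The state is a dict: "time_s": time; "joints": joint angles; "qd": joint speeds; "effort": joint torques, N m; "eef_pos": TCP position; "ee_rot": TCP orientation; "ft_force": force on the tool from outside, world axes, zero at the start; "wrist_torque": the same for the moment, N m; "width": opening from 0.0 (shut) to 1.0 (fully open).
Only numpy, scipy, OpenCV 4.12 (cv2) and the standard library are available. Lean on these libraries where they do the work, as an engineer would, in place of code of your own. Each camera call takes 0.05 s, during which the arm holds its last target. There are 200 camera calls.

## Working session

There is one attempt and no reset: what is moved stays moved. The work goes in short steps, each a Python script; the robot and the scene stay as the last script left them, time stands still between calls to the robot, and variables do not carry over. Pictures are saved under pics/ and viewed, about 12 in all and at most 16, crops included, and the job is handed in when it is done.

```bash
ls; mkdir -p pics
python3 - <<'E'
from rig import *
import cv2,numpy as np
for c in ["scene","side"]:
    p,d=snapshot(c); cv2.imwrite(f"pics/{c}0.png",p[:,:,::-1])
    for q in ["stand","guard","mat","bottle0","tub","amber_bottle","hook0_seat","hook1_seat","hook2_seat","hook3_seat","tab_left","tab_right"]:
        for f in (recognise,landmark_of):
            try: print(c,q,f.__name__,[(np.round(r["centre"]).tolist(),round(r["confidence"],2)) for r in f(q,c)])
            except Exception as e: print(c,q,f.__name__,e)
a=cv2.imread("pics/scene0.png");b=cv2.imread("pics/side0.png")
print(get_obs()["time_s"])
E
```

```text
pics
scene stand call []
scene stand call [([686.0, 138.0, 1.0], 0.59)]
scene guard call [([691.0, 151.0, 200.0], 0.89), ([694.0, -162.0, 63.0], 0.59)]
scene guard call [([715.0, 144.0, 197.0], 0.87), ([448.0, -62.0, 2.0], 0.39), ([687.0, -157.0, 3.0], 0.28)]
scene mat call [([527.0, -379.0, 5.0], 0.91), ([461.0, -70.0, 82.0], 0.67)]
scene mat call [([523.0, -378.0, 1.0], 0.81)]
scene bottle0 call [([459.0, -70.0, 81.0], 0.79), ([707.0, 160.0, 210.0], 0.75), ([454.0, 313.0, 82.0], 0.74), ([563.0, -95.0, 83.0], 0.59)]
scene bottle0 call [([445.0, 324.0, 5.0], 0.81), ([448.0, -64.0, 1.0], 0.69), ([549.0, -92.0, 1.0], 0.62)]
scene tub call [([693.0, -158.0, 65.0], 0.68), ([691.0, 154.0, 201.0], 0.59)]
scene tub call [([688.0, -159.0, 4.0], 0.58)]
scene amber_bottle call []
scene amber_bottle call [([579.0, 390.0, 1.0], 0.97)]
scene hook0_seat call []
scene hook0_seat call []
scene hook1_seat call []
scene hook1_seat call [([444.0, 323.0, 1.0], 0.71)]
scene hook2_seat call []
scene hook2_seat call [([446.0, -65.0, -1.0], 0.28)]
scene hook3_seat call []
scene hook3_seat call []
scene tab_
[... 1065 characters left out ...]
e call [([580.0, 389.0, -6.0], 0.93)]
side hook0_seat call [([446.0, 330.0, 82.0], 0.41), ([698.0, 304.0, 116.0], 0.36)]
side hook0_seat call []
side hook1_seat call [([531.0, -451.0, -1.0], 0.62)]
side hook1_seat call []
side hook2_seat call []
side hook2_seat call []
side hook3_seat call []
side hook3_seat call [([712.0, 137.0, 198.0], 0.71)]
side tab_left call []
side tab_left call it knows: amber_bottle, bottle, guard, hook0_seat, hook1_seat, hook2_seat, hook3_seat, mat, stand, tub
side tab_right call [([711.0, 116.0, 211.0], 0.62), ([710.0, 166.0, 229.0], 0.52)]
side tab_right call it knows: amber_bottle, bottle, guard, hook0_seat, hook1_seat, hook2_seat, hook3_seat, mat, stand, tub
2.3
```

View pics/scene0.png

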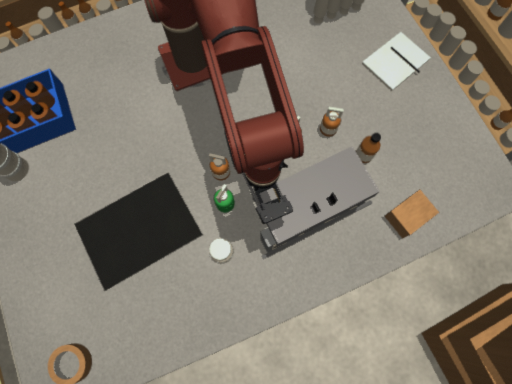

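View pics/side0.png

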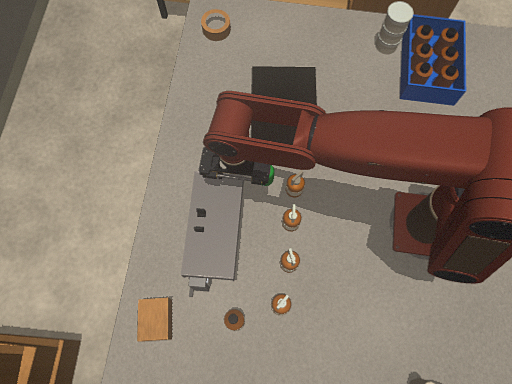

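The pictures show four loop bottles at about (449,-65), (441,56), (438,190) and (444,326). The green one at (549,-91) is the decoy. The guard is at about (713,141). In the scene view the mat is at px (138,230) and the tub at (220,250). Next I'll clear the arm and measure by depth.

```bash
cat > h.py <<'E'
from rig import *
import cv2,numpy as np
from scipy.spatial.transform import Rotation as Rn
def down(psi):  # jaw (tool y) at world angle psi, tool z down; psi folded to (-90,90]
    y=np.array([np.cos(psi),np.sin(psi),0]); z=np.array([0,0,-1.]); x=np.cross(y,z)
    return Rn.from_matrix(np.c_[x,y,z]).as_quat()
def q_for(psi,pos):
    best=None
    for k in (-2,-1,0,1,2):
        q=down(psi+k*np.pi); s=ik(pos,q)
        if s is not None and (best is None or abs(s[5])<best[0]): best=(abs(s[5]),q)
    return best[1]
def cloud(cam):
    i=camera_info(cam); p,d=snapshot(cam)
    v,u=np.mgrid[:384,:512]; n=cv2.undistortPoints(np.float64(np.c_[u.ravel(),v.ravel()])[:,None],np.array(i["K"]),np.array(i["D"]))[:,0]
    z=d.ravel().astype(float); X=np.c_[n*z[:,None],z]
    W=(X-np.array(i["t"]))@np.array(i["R"]); W[z==0]=np.nan
    return p,W.reshape(384,512,3)
def rect(P):
    (c,s,a)=cv2.minAreaRect(np.float32(P[:,:2])); b=cv2.boxPoints((c,s,a))
    e=b[1]-b[0];f=b[2]-b[1]; l=e if np.linalg.norm(e)>np.linalg.norm(f) else f
    return np.array(c),sorted(s),np.degrees(np.arctan2(l[1],l[0]))%180
def near(W,x,y,r,z0,z1):
    return (np.hypot(W[...,0]-x,W[...,1]-y)<r)&(W[...,2]>z0)&(W[...,2]<z1)
E
python3 - <<'E'
from h import *
o=get_obs(); line_to([560,0,420],velocity=250); j=get_obs()["joints"]; movej([-1.4]+list(j[1:]))
for c in ["scene","side"]:
    p,W=cloud(c); cv2.imwrite(f"pics/{c}1.png",p[:,:,::-1]); np.savez(f"{c}1.npz",p=p,W=W)
    m=near(W,700,141,260,193,207); print(c,"plate",m.sum(),rect(W[m]),np.median(W[m][:,2]))
    m=near(W,713,141,50,212,250); P=W[m]; print("tabs",m.sum(),rect(P),np.percentile(P[:,2],[5,95]))
    m=near(W,520,-378,230,-5,9)&(p.max(2)<45); print("mat",m.sum(),rect(W[m]),np.median(W[m][:,2]))
    for b in [(449,-65),(441,56),(438,190),(444,326)]:
        m=near(W,*b,45,108,146); print(b,m.sum(),*(rect(W[m]) if m.sum()>5 else ''))
    for f in [landmark_of]:
        for q in ["bottle0","guard","mat","stand"]: print(q,[(np.round(r["centre"]).tolist(),round(r["confidence"],2)) for r in f(q,c)])
E
```

```text
scene plate 6067 (array([674.2800293 , 138.58818054]), [148.67196655273438, 313.32122802734375], np.float32(93.26878)) 200.08963247365662
tabs 89 (array([711.3659668 , 139.55632019]), [24.146526336669922, 61.28422927856445], np.float32(93.38306)) [215.46331317 237.88097101]
mat 7621 (array([ 518.33685303, -378.25039673]), [237.06597900390625, 334.751220703125], np.float32(97.68705)) 2.912251457778779
(449, -65) 78 [446.70336914 -66.6870575 ] [10.36231803894043, 46.197731018066406] 50.95751
(441, 56) 76 [445.34188843  53.84777069] [10.727622032165527, 47.325096130371094] 94.39348
(438, 190) 69 [434.49624634 189.76472473] [9.113131523132324, 48.51750183105469] 113.64219
(444, 326) 79 [445.78970337 326.11349487] [11.445367813110352, 46.282249450683594] 55.668003
bottle0 [([552.0, -92.0, 5.0], 0.87), ([431.0, 193.0, -1.0], 0.79), ([445.0, 57.0, 2.0], 0.74), ([448.0, -66.0, 1.0], 0.67), ([446.0, 325.0, 4.0], 0.66)]
guard [([714.0, 142.0, 197.0], 0.98)]
mat [([523.0, -377.0, 2.0], 0.74)]
stand [([686.0, 137.0, 2.0], 0.58)]
side plate 5196 (array([676.84124756, 137.79673767]), [148.25982666
[... 265 characters left out ...]
5976562, 340.7043151855469], np.float32(98.042725)) 3.3248486770623678
(449, -65) 62 [448.88052368 -63.57931519] [9.417497634887695, 47.44300079345703] 52.99331
(441, 56) 51 [446.97509766  55.18996811] [7.646975994110107, 48.96349334716797] 94.87205
(438, 190) 53 [436.51248169 190.94647217] [8.541316986083984, 46.275421142578125] 113.035126
(444, 326) 49 [448.51553345 325.93862915] [7.927540302276611, 45.588157653808594] 56.68083
bottle0 [([445.0, 55.0, 1.0], 0.86), ([448.0, -67.0, -3.0], 0.74), ([443.0, 323.0, 4.0], 0.67), ([437.0, 191.0, 3.0], 0.67), ([550.0, -93.0, 4.0], 0.67)]
guard [([711.0, 140.0, 194.0], 0.74)]
mat [([517.0, -378.0, -2.0], 0.57), ([450.0, -62.0, -2.0], 0.35)]
stand []
```

Run:
```python
from h import *
psi=np.radians(93.35); g=[711.9,140.2]
q=q_for(psi,[*g,330]); move_ptp([*g,330],q); print(get_obs()["joints"])
print(line_to([*g,206],q,velocity=80,stop_force=8), get_obs()["eef_pos"])
gripper_close(25); wait(.3); print("w",get_obs()["width"]*87)
line_to([*g,300],velocity=60); o=get_obs(); print(o["width"]*87,o["ft_force"])
for c in ["side"]:
    p,W=cloud(c); cv2.imwrite(f"pics/{c}2.png",p[:,:,::-1])
```

```text
[ 8.43719364e-02  4.28802818e-01  1.06942006e+00 -2.51677345e-04
  1.64308978e+00 -1.54323950e+00]
False [712.25713065 140.22865396 206.80889445]
w 43.366460888946456
43.05786354711952 [ 0.00746387 -0.36917861 -2.71975189]
```

View pics/side2.png

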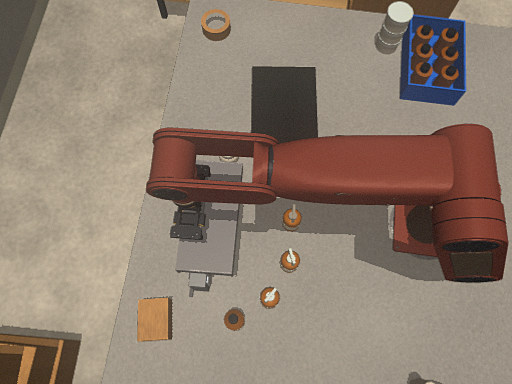

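The side view shows the guard off its seat in the gripper. It weighs 2.7 N on the wrist, and the tabs are at 43 mm. The leftmost bottle has been knocked: it was at px (282,303) and is now at (270,297). I'll carry the guard to the mat.

Run:
```python
from h import *
a=np.radians(7.8); t=np.array([518.6,-378.4])+15*np.array([np.cos(a),np.sin(a)])
o=get_obs(); q1=down(np.radians(97.8))
if np.dot(Rn.from_quat(q1).as_matrix()[:,1],Rn.from_quat(o["ee_rot"]).as_matrix()[:,1])<0: q1=down(np.radians(277.8))
line_to([640,-100,300],velocity=200)
line_to([*t,300],q1,velocity=180)
line_to([*t,90],velocity=120)
print(line_to([*t,54],velocity=25,stop_force=4), get_obs()["eef_pos"])
gripper_open(); wait(.2); line_to([*t,250],velocity=200)
print(get_obs()["time_s"],get_obs()["ft_force"])
j=get_obs()["joints"]; movej([-1.4]+list(j[1:]))
for c in ["scene","side"]:
    p,W=cloud(c); cv2.imwrite(f"pics/{c}3.png",p[:,:,::-1]); np.savez(f"{c}3.npz",p=p,W=W)
    m=near(W,525,-378,230,44,62); print(c,"plate",m.sum(),rect(W[m]),np.percentile(W[m][:,2],[5,50,95]))
    m=near(W,650,138,220,182,196); print("hi",m.sum())
    B=[r["centre"] for r in landmark_of("bottle0",c)]
    for b in B:
        m=near(W,*b[:2],45,108,146); print(np.round(b),m.sum(),*(rect(W[m]) if m.sum()>5 else ''))
    for k in range(4): print(k,[(np.round(r["centre"]).tolist(),round(r["confidence"],2)) for r in landmark_of(f"hook{k}_seat",c)])
a=cv2.imread("pics/scene3.png");b=cv2.imread("pics/side3.png")
cv2.imwrite("pics/c3.png",np.hstack([cv2.resize(a[60:300,60:400],None,fx=1.17,fy=1.17),cv2.resize(b[60:340,120:340],None,fx=1,fy=1)[:280]]) if 0 else np.vstack([cv2.resize(a[100:280,180:420],(800,600))]))
```

```text
True [ 533.33698974 -376.25362335   59.214303  ]
22.2667 [ 0.14129187  0.3841565  -0.6443224 ]
scene plate 4790 (array([ 496.60888672, -380.74285889]), [151.19967651367188, 312.1780090332031], np.float32(97.60037)) [49.12744032 52.93760308 56.53030623]
hi 392
[479. 312.   3.] 84 [482.76333618 311.32028198] [11.8377685546875, 45.753963470458984] 59.059933
[552. -94.   3.] 72 [551.03820801 -93.26200867] [8.981225967407227, 46.036277770996094] 128.98651
[449. -66.   2.] 76 [446.67736816 -65.74563599] [10.45688247680664, 45.91252136230469] 50.36549
[443.  56.   0.] 75 [445.16589355  53.68819427] [9.651365280151367, 47.256961822509766] 95.609344
[433. 192.  -4.] 68 [434.19247437 190.99079895] [8.416476249694824, 48.06783676147461] 111.906586
0 [([644.0, 0.0, 176.0], 0.71)]
1 [([640.0, 86.0, 180.0], 0.76)]
2 [([630.0, 183.0, 172.0], 0.48)]
3 [([629.0, 274.0, 173.0], 0.49), ([449.0, -65.0, -1.0], 0.49), ([646.0, -1.0, 174.0], 0.26)]
side plate 3123 (array([ 498.32061768, -380.73797607]), [147.54966735839844, 317.81463623046875], np.float32(98.053345)) [47.90426986 53.48538888 58.92960888]
hi 317
[444.  54.  -2.] 49 [447.42456055  55.14477539] [6.885056495666504, 46.85793685913086] 96.74911
[551. -90.   1.] 56 [552.22686768 -91.09817505] [9.30281925201416, 46.331268310546875] 126.750305
[438. 188.   2.] 56 [436.85095215 190.80255127] [8.182234764099121, 46.088531494140625] 112.77657
[450. -64.  -0.] 60 [448.29528809 -63.65584183] [8.838720321655273, 46.864044189453125] 51.506725
[480. 310.   1.] 54 [485.58737183 311.66278076] [7.929599761962891, 45.753116607666016] 56.92931
0 [([648.0, 2.0, 175.0], 0.66)]
1 [([639.0, 92.0, 174.0], 0.56)]
2 [([634.0, 182.0, 176.0], 0.51)]
3 [([624.0, 271.0, 176.0], 0.54)]
```

View pics/scene3.png

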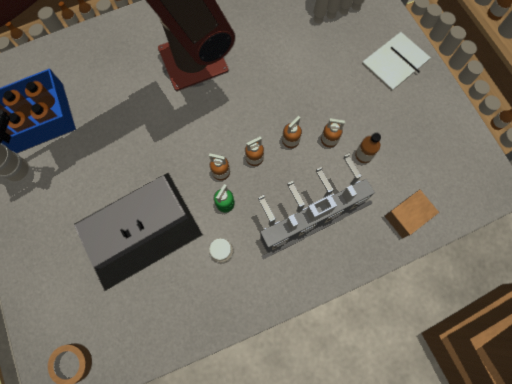

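View pics/c3.png

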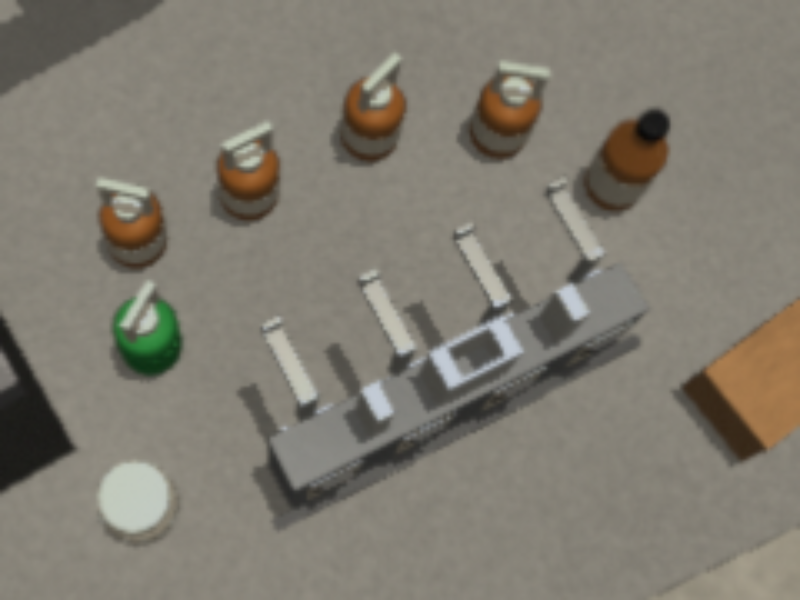

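Everything agrees. The guard's origin is about 15 mm from the mat centre and flat, and the four hooks are free. The detected hook seats match the computed ones within about 4 mm. Next is the first bottle, to hook 0.

```bash
cat >> h.py <<'E'
YAW=np.radians(3.35); SX=np.array([np.cos(YAW),np.sin(YAW)]); SY=np.array([-SX[1],SX[0]]); S0=np.array([687.0,138.9])
def park():
    j=get_obs()["joints"]; movej([-1.4]+list(j[1:]))
def look(b):
    R=[]
    for c in ("scene","side"):
        p,W=cloud(c); m=near(W,*b,45,112,146)
        if m.sum()>25: R.append(rect(W[m]))
    print("loops",R)
    ok=[r for r in R if 38<r[1][1]<54 and r[1][0]<20]
    return np.mean([r[0] for r in ok],0), np.radians(np.mean([r[2] for r in ok]))
G=106; q0=down(YAW+np.pi/2)
def pick(b,psi):
    q=down(psi); move_ptp([*b,260],q)
    print("hit",line_to([*b,G],velocity=120,stop_force=8)); gripper_close(40); wait(.3)
    w=get_obs()["width"]*87; print("width",w)
    line_to([*b,G+180],velocity=150); print("w",get_obs()["width"]*87,"F",get_obs()["ft_force"]); return w
def hang(k):
    y=-135+90*k; P=lambda x,f:[*(S0+x*SX+y*SY),G+f]
    line_to(P(-145,180),q0,velocity=200); line_to(P(-145,64),velocity=120)
    print("pre hit",line_to(P(-56,64),velocity=60,stop_force=5)); return P
def tug(P):
    line_to(P(-56,49),velocity=40); wait(.3); f0=get_obs()["ft_force"][2]
    print("stopped",line_to(P(-56,27),velocity=25,stop_force=10)); wait(.2); o=get_obs(); d=(o["ft_force"][2]-f0-1.6)/.4
    print("f",o["eef_pos"][2]-G,"dF",o["ft_force"][2]-f0,"d",d); return d
def release(P):
    line_to(P(-56,45),velocity=40); wait(.2); print("F",get_obs()["ft_force"]); gripper_open(); wait(.2)
    line_to(P(-56,200),velocity=120)
E
python3 - <<'E'
from h import *
z=np.load("scene3.npz");W=z["W"]
for k in range(4):   # hook arms vs computed
    s=S0-50*SX+(-135+90*k)*SY; m=near(W,*s,30,165,195); print(k,s,rect(W[m])[:2],np.median(W[m][:,2]))
w=pick([447.5,-64.7],np.radians(51))
P=hang(0); print(get_obs()["ft_force"],get_obs()["time_s"])
p,_=cloud("side"); cv2.imwrite("pics/s4.png",cv2.resize(p[100:300,150:350,::-1],(600,600)))
E
```

```text
0 [644.97419492   1.20892655] (array([6.47371887e+02, 5.19039154e-01]), [16.67363739013672, 54.879676818847656]) 175.62936244800423
1 [639.71502489  91.05513477] (array([641.99279785,  89.82790375]), [16.550537109375, 54.62916946411133]) 175.60587159281178
2 [634.45585487 180.90134298] (array([636.8604126 , 179.95883179]), [17.796594619750977, 54.672515869140625]) 175.36670476090154
3 [629.19668484 270.7475512 ] (array([631.43640137, 271.5145874 ]), [18.929441452026367, 53.911170959472656]) 175.7781331131742
hit False
width 45.49329623305302
w 45.23494833841158 F [ 0.6272708  -0.42844229 -1.36275031]
pre hit False
[-0.16510978  0.59797094 -1.60156823] 34.1417
```

View pics/s4.png

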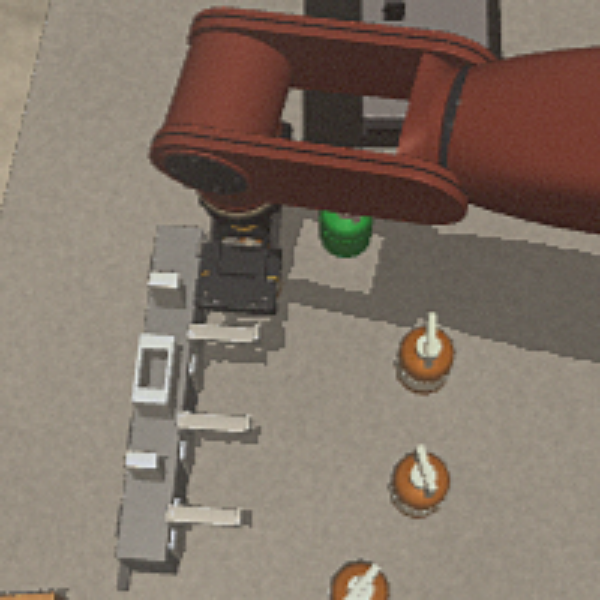

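The bottle is in the gripper and over hook 0 at px (240,275), with no contact force on the way in. I'll tug now.

Run:
```python
from h import *
y=-135; P=lambda x,f:[*(S0+x*SX+y*SY),G+f]
tug(P); print(get_obs()["width"]*87)
```

```text
stopped False
f 27.873133200673777 dF 7.895796954380742 d 15.739492385951856
45.13995122817665
```

The force gives a 15.7 mm draw and the kinematics give 17.1 mm, both inside the band. I'll release, park and check.

Run:
```python
from h import *
y=-135; P=lambda x,f:[*(S0+x*SX+y*SY),G+f]
release(P); park()
p,W=cloud("scene"); cv2.imwrite("pics/s5.png",cv2.resize(p[100:280,180:420,::-1],(800,600)))
for k in range(1): 
    s=S0-56*SX+(-135+90*k)*SY; m=near(W,*s,40,180,192); print(s,m.sum(),rect(W[m]) if m.sum()>5 else '')
for b in [(446.3,54.5),(435.6,190.8),(484,311.5)]: print(look(np.array(b)))
print(get_obs()["time_s"])
```

```text
F [-1.19673852 -0.03413581 -0.08534863]
[638.98444771   0.85831522] 69 (array([ 6.31451843e+02, -1.58414841e-01]), [21.537887573242188, 44.2281379699707], np.float32(95.48943))
loops [(array([444.21261597,  53.86975861]), [10.233570098876953, 46.63551712036133], np.float32(95.68419)), (array([447.33599854,  55.67080307]), [6.440031051635742, 46.33041000366211], np.float32(96.72082))]
(array([445.77430725,  54.77028084]), np.float32(1.6790503))
loops [(array([434.36694336, 189.39788818]), [9.123998641967773, 46.52366638183594], np.float32(113.60447)), (array([436.77972412, 190.8298645 ]), [8.678693771362305, 46.19881820678711], np.float32(112.91698))]
(array([435.57333374, 190.11387634]), np.float32(1.9767725))
loops [(array([483.37460327, 310.706604  ]), [11.11326789855957, 46.02296829223633], np.float32(56.898636)), (array([485.67367554, 311.61184692]), [7.877185344696045, 46.065834045410156], np.float32(56.783962))]
(array([484.5241394 , 311.15922546]), np.float32(0.9920679))
42.6917
```

View pics/s5.png

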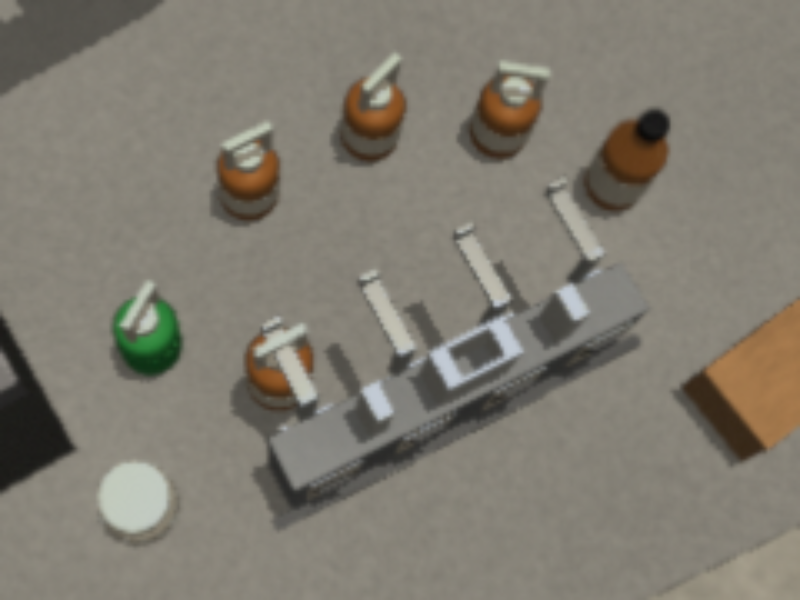

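The first bottle hangs well on hook 0 at px (280,345), and the others haven't moved. I'll do the remaining three the same way, stopping on any odd reading.

Run:
```python
from h import *
for k,b in [(1,(445.8,54.8)),(2,(435.6,190.1)),(3,(484.5,311.2))]:
    print("== hook",k); c,psi=look(np.array(b))
    w=pick(c,psi); assert 42<w<49
    P=hang(k); d=tug(P); assert 13<d<21, "check"
    release(P); park(); print("t",get_obs()["time_s"])
p,W=cloud("scene"); cv2.imwrite("pics/s6.png",cv2.resize(p[100:280,180:420,::-1],(800,600)))
m=near(W,525,-378,230,44,62); print(rect(W[m]))
```

```text
== hook 1
loops [(array([445.02822876,  54.09693146]), [9.680255889892578, 47.090702056884766], np.float32(92.90527)), (array([447.38409424,  55.15736008]), [7.0952653884887695, 46.33756637573242], np.float32(96.88927))]
hit False
width 45.18590140751355
w 45.50527677941719 F [ 0.10625962  0.33554766 -1.07424259]
pre hit False
stopped False
f 27.846610482179614 dF 7.677230086032552 d 15.193075215081379
F [-1.10674747  0.35739428  0.85328244]
t 61.0
== hook 2
loops [(array([434.58898926, 188.4407959 ]), [9.396398544311523, 48.973426818847656], np.float32(112.80999)), (array([436.70947266, 190.95727539]), [8.656311988830566, 46.96087646484375], np.float32(113.36825))]
hit False
width 45.57846660619939
w 45.61823313097874 F [ 0.79798738 -0.77874757 -1.13308782]
pre hit False
stopped False
f 27.881422342437162 dF 7.146733400657823 d 13.866833501644557
F [ 0.21463778 -0.10085671  0.29923611]
t 80.0167
== hook 3
loops [(array([483.20193481, 310.87289429]), [10.075174331665039, 45.8846435546875], np.float32(56.362778)), (array([485.54034424, 311.35675049]), [7.988193988800049, 45.91184997558594], np.float32(56.6825))]
hit False
width 45.35475523386498
w 45.35074496867999 F [ 0.47113515  0.20294517 -2.12639705]
pre hit False
stopped False
f 27.896405195113147 dF 7.632783752900215 d 15.081959382250538
F [-0.46602588  0.02874748  0.0365249 ]
t 99.95
(array([ 496.61132812, -381.11419678]), [150.43569946289062, 312.4752197265625], np.float32(97.687614))
```

Run:
```python
from h import *
for c in ("scene","side"):
    p,W=cloud(c)
    for q in ["bottle0","amber_bottle","tub"]: print(c,q,[(np.round(r["centre"]).tolist(),round(r["confidence"],2)) for r in landmark_of(q,c)])
    if c=="side": cv2.imwrite("pics/s7.png",cv2.resize(p[130:330,150:350,::-1],(600,600)))
```

```text
scene bottle0 [([555.0, -94.0, 0.0], 0.89), ([640.0, 3.0, 43.0], 0.76), ([630.0, 93.0, 47.0], 0.67), ([621.0, 270.0, 44.0], 0.65), ([623.0, 183.0, 44.0], 0.62)]
scene amber_bottle [([580.0, 391.0, 1.0], 0.97), ([684.0, 136.0, -0.0], 0.19)]
scene tub [([687.0, -158.0, 4.0], 0.6)]
side bottle0 [([552.0, -92.0, 4.0], 0.93), ([621.0, 272.0, 46.0], 0.88), ([632.0, 180.0, 46.0], 0.87), ([632.0, 92.0, 43.0], 0.81), ([641.0, 1.0, 44.0], 0.8)]
side amber_bottle [([582.0, 387.0, -4.0], 0.92), ([686.0, 135.0, -2.0], 0.46)]
side tub [([686.0, -160.0, 2.0], 0.83)]
```

View pics/s6.png

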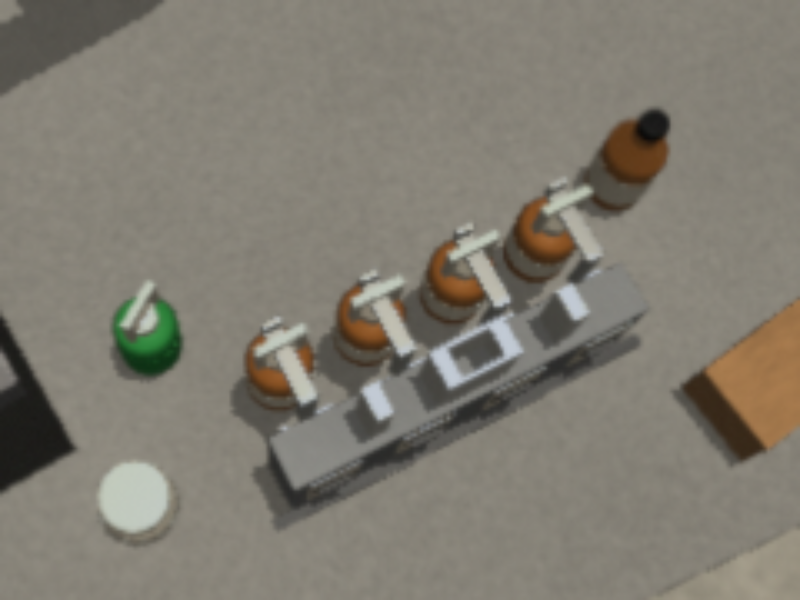

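```bash
python3 -c "
from rig import *
print(get_obs()['time_s']); print(sign_off())"
```

```text
100.4
the job is handed in; nothing more can be done
None
```

The job is done and handed in at about 100 s of the 210 s allowed; the hand-in gives no verdict. I never read the drag pointers directly on the back face; the pull depths below come from wrist force and arm position.

- **Guard:** I squeezed both tabs to their stops, lifted the guard straight off and laid it flat on the mat. Its origin is about 15 mm from the mat centre, the plate top reads about 53 mm high, and it is released.
- **Bottles:** All four loop-cap bottles hang, one each on hooks 0 to 3. The last pictures from both cameras put their feet 43 to 47 mm over the bench, within about 15 mm of the seats.
- **Tug depth:** Arm position gave about 17 mm for each of hooks 0 to 3. Wrist force gave 15.7, 15.2, 13.9 and 15.1 mm, where the force noise is worth about 1 mm. The two disagree by 1 to 3 mm, but both lie between the marks (12 and 24 mm).
- **Knocked bottle:** The leftmost bottle was shifted about 4 cm during the run. I measured it again before picking it up.
- **Left alone:** The tub, the plain amber bottle and the green look-alike stayed where they were, to within measurement error.

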